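# Move three frame parts on to their next stations

### The arm

A 7-joint arm with a two-finger parallel gripper is mounted at the origin on the work surface. World frame = base frame: x ahead of the robot, y to its left, z up, the work surface at z = 0. Lengths are in m, angles in rad, forces in N, time in s.
With the tool pointing down it reaches from about 0.4 to 0.875 m from the base axis. Payload 6.5 kg.
Tool frame: the origin (TCP) lies on the mounting face of the last link; the fingertips stand 173 mm ahead of it and the grasp point (between the pads) lies 155 mm ahead of it; y points along the fingers, z is the direction in which the jaws open and shut, and the axes are right-handed (so a half turn about y gives the same grasp; the last joint's range is limited). The gripper opens to 85 mm and grips with 20 to 120 N. Pads are 22 mm wide; open, the fingers measure 114 mm over their backs; the gripper's body (76 mm by 85 mm) begins 54 mm behind the grasp point. The pads swing forward as they close: fully open they stand 13 mm farther back than shut.
Start: joints at [1.129, 0.536, -0.004, 1.538, 0.003, 1.067, -0.071], TCP at [0.239, -0.605, 0.405] pointing down, gripper open.
Joint ranges: [-2.7, 2.7], [-0.37, 2.16], [-1.27, 1.26], [0.24, 2.4], [-1.31, 4.45], [0.19, 1.91], [-2.76, 2.76]. Speed limits (rad/s): [2.39, 2.39, 3.14, 3.14, 3.14, 3.14, 3.14].

### API

Orientations are given as a 3x3 rotation matrix whose columns are the frame's x, y, z axes.
In Python, from cell import readout, viewer, arm gives the robot as it stands.
- The arm moves only by the shell command python3 -m pendant 'ROWS' [FORCE]. ROWS is text: rows parted by semicolons, each of 7 numbers parted by spaces: the shift along the tool's x, y, z in m, then the turn, a rotation vector about the tool's x, y, z in rad, then the opening, from -1 (shut) to 1 (fully open). A call has 1 to 12 rows; each row shifts and turns the commanded pose from where the row before left it, along the tool's axes as they then stand; what a row does not reach is not made up. A row lasts 1/10 s, in which the tool goes at most 50 mm and 8.59 degrees, less where a joint would pass 70% of its speed; a pose out of reach is approached as far as the arm can. A call is refused whole if a number of a shift passes 0.05 or a number of a turn 0.15, either way. A call with a gripper value outside its range is refused whole. The fingers move at their own pace and stop on an object; FORCE is the grip in N (left out, the last holds). Time passes only in rows, so rows that do not move let the fingers close. It gives the time, the measured TCP pose, the force and the opening at its end, in the units of the state.
- readout.state(): the state, without advancing time (a new reading comes with each control period).
- viewer.capture(name): name is "scene" or "side" or "wrist"; returns the picture (400x640x3 uint8, red, green, blue); there is no depth.
- viewer.get_calibration(name): a dict with "mtx" (3x3 intrinsics, pixels), "R" (3x3) and "t" (3): a world point X has camera coordinates R X + t. Camera axes: x right, y down, z forward; pixel columns grow to the right and rows downward; lengths in m; the calibration is good to about 2 mm. A picture is of the moment at which its call begins: read the wrist's pose just before it. get_calibration takes no time and is no camera call; for the wrist camera it gives the pose at the moment of the call.
- arm.sign_off(): hands the job in, once; it reports no verdict.
The state is a dict: "time": time; "joint_positions": joint angles; "dq": joint speeds; "joint_torque": joint torques, N m; "ee_pos": TCP position; "tool_rot": TCP orientation; "force": force on the tool from outside, world axes, zero at the start; "wrist_torque": the same for the moment, N m; "gripper_width": finger opening in m.
Only numpy, scipy, OpenCV 4.12 (cv2) and the standard library are available. Lean on these libraries where they do the work, as an engineer would, in place of code of your own. Each camera call takes 0.05 s, during which the arm holds its last target. There are 200 camera calls.

### The job

Each of the three bicycle-frame parts on the bench has to move on to its next station: the head tube from the turntable to the square surface plate, the bottom bracket shell from the wash tray to the round turntable, and the fork crown from the surface plate to the wash tray. Every station has room for just one part, so first stand one of the parts on the empty firebrick and bring it to its own station at the end. Keep the parts upright the way they stand now, finish with each let go in the middle of its station, and leave the flux jar where it is.

Things in the scene. Friction and masses are not known exactly. Their poses are not given: they have to be found in the camera images.
- head_tube_mid (a point): The head tube: a plain bright-steel tube standing on end, the tallest of the three frame parts, 90 mm tall, 36 mm outside diameter, 30 mm bore, no sockets. About 0.18 kg. The point is its centre, 45 mm above its foot; z is up along the tube. Starts on the brazing turntable.
- bracket_shell_mid (a point): Bottom bracket shell: steel tube on end, 68 mm tall, 42 mm outside diameter, with sideways sockets at half height: a thick one (30 mm dia.) along its +x, two thin ones (18 mm) about 25 degrees either side of its -x, all reaching 45 mm from the axis. Grip it across its +y and -y sides (42 mm). 0.25 kg. Point: on the tube axis, 34 mm above its foot, z up. Starts in the wash tray.
- fork_crown_mid (a point): Fork crown: steel arch, 83 mm (its y) by 25 mm (its x), on two round legs (25 mm dia., centres at y = +-29 mm); bridge 25 to 45 mm above the foot; a round upright stub, 30 mm dia., rises from the middle of the bridge to 85 mm above the foot: grip it there. 0.28 kg. Point: on the stub axis, 42.5 mm above the foot, z up. Starts on the surface plate.
- turntable_top (a point): The brazing turntable: a round dark steel disc, 126 mm diameter, fixed. The point is the centre of its flat top, 24 mm above the bench.
- plate_top (a point): The surface plate: a square black stone block, 120 x 120 mm, fixed. The point is the centre of its flat top, 30 mm above the bench; x and y along its sides.
- tray_floor (a point): The wash tray: a shallow oblong aluminium tray, 120 mm (x) by 150 mm (y) outside, walls 3 mm thick, rim 20 mm above the bench, fixed. The point is the centre of its inner floor, 3 mm above the bench.
- brick_top (a point): The firebrick: an oblong cream-coloured brick, 90 mm (x) by 150 mm (y), empty at the start, fixed. The point is the centre of its flat top, 32 mm above the bench.
- flux_jar_mid (a point): The flux jar, a bystander: a closed grey jar with a white cap and a paper label, 62 mm diameter, 75 mm tall, loose, standing on the bench among the stations. The point is its centre, 37.5 mm above its foot.
There are look-alikes about, which are no part of the job. Leave any green look-alike of the part that bears head_tube_mid alone.

How it is judged:
By the outcome, as a careful person would: the job done as asked, in the order asked, and still so for the second after the job is handed in, with the robot touching nothing.
It also fails if it takes over 112 s, if anything falls off the work surface, if the arm or the gripper's body presses on something with over 40 N, if the wrist force passes 120 N, or if a joint passes its speed limit or range.

## Working session

There is one attempt and no reset: what is moved stays moved. The work goes in short steps, Python scripts to look and compute and a shell command to move; the robot and the scene stay as the last step left them, time stands still between calls to the robot, and variables do not carry over. Pictures are saved under pics/ and viewed, about 12 in all and at most 16, crops included, and the job is handed in when it is done.

```bash
mkdir -p pics; ls
python3 - <<'E'
from cell import readout, viewer, arm
import cv2, numpy as np
np.set_printoptions(precision=4,suppress=True)
s=readout.state()
for k in s: print(k,np.array(s[k]))
for n in ["scene","side","wrist"]:
    c=viewer.get_calibration(n); im=viewer.capture(n)
    cv2.imwrite(f"pics/{n}0.png",im[:,:,::-1])
    print(n,np.array(c["mtx"]),np.array(c["R"]),np.array(c["t"]), "pos",-np.array(c["R"]).T@np.array(c["t"]))
E
```

```text
pics
time 0.0
joint_positions [ 1.1288  0.5372 -0.0044  1.5389  0.0026  1.0673 -0.0712]
dq [ 0.0003  0.0003 -0.0004 -0.0006  0.0003 -0.0011  0.0001]
joint_torque [  0.0011 -58.3404   1.0491 -25.9104   0.0124   0.0096   0.0001]
ee_pos [ 0.2385 -0.6043  0.4038]
tool_rot [[-0.9302 -0.0008  0.3671]
 [-0.3671  0.0016 -0.9302]
 [ 0.0001 -1.     -0.0018]]
force [ 0.279  -0.1816  0.0039]
wrist_torque [-0.0256  0.0333  0.0209]
gripper_width 0.08518399285774218
scene [[465.6285   0.     320.2705]
 [  0.     465.6285 193.2723]
 [  0.       0.       1.    ]] [[-0.0402  0.9991 -0.0129]
 [ 0.7733  0.0229 -0.6337]
 [-0.6328 -0.0354 -0.7735]] [ 0.0045 -0.399   1.5543] pos [1.2923 0.0596 0.9495]
side [[419.3794   0.     323.4756]
 [  0.     419.3794 202.0506]
 [  0.       0.       1.    ]] [[ 0.9849 -0.172  -0.0186]
 [-0.113  -0.5581 -0.822 ]
 [ 0.131   0.8117 -0.5691]] [-0.5845  0.1301  0.7364] pos [ 0.4939 -0.6258  0.5152]
wrist [[345.809   0.    319.288]
 [  0.    345.809 200.745]
 [  0.      0.      1.   ]] [[ 0.3666 -0.9304 -0.0031]
 [-0.8987 -0.355   0.2574]
 [-0.2406 -0.0916 -0.9663]] [-0.6483 -0.0342  0.3795] pos [ 0.2983 -0.5805  0.3735]
```

View pics/scene0.png

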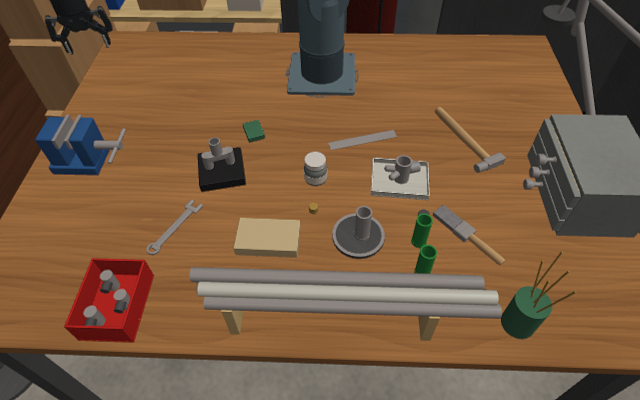

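View pics/side0.png

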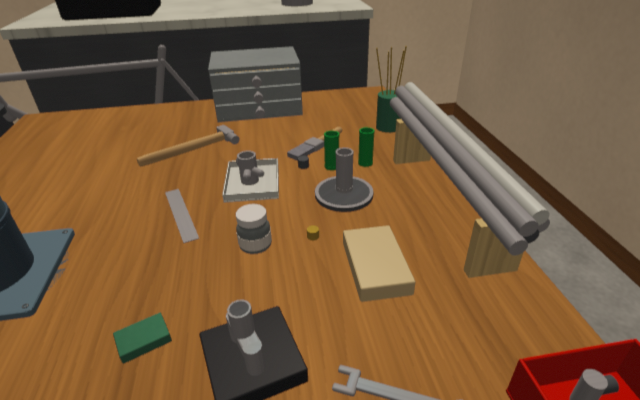

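```bash
cat > h.py <<'E'
from cell import readout, viewer, arm
import cv2, numpy as np
np.set_printoptions(precision=4,suppress=True)
def cal(n):
    c=viewer.get_calibration(n); return [np.array(c[k]) for k in("mtx","R","t")]
def cast(c,px,z):
    K,R,t=c; px=np.atleast_2d(px).astype(float)
    d=(R.T@np.linalg.inv(K)@np.c_[px,np.ones(len(px))].T).T
    o=-R.T@t; return o+d*((z-o[2])/d[:,2])[:,None]
def proj(c,X):
    K,R,t=c; p=(K@(R@np.atleast_2d(X).T+t[:,None])).T; return p[:,:2]/p[:,2:]
E
python3 - <<'E'
import cv2
a=cv2.imread('pics/scene0.png')[120:270,190:450]; cv2.imwrite('pics/sc.png',cv2.resize(a,None,fx=3,fy=3,interpolation=cv2.INTER_CUBIC))
b=cv2.imread('pics/side0.png')[120:395,190:420]; cv2.imwrite('pics/sd.png',cv2.resize(b,None,fx=2,fy=2,interpolation=cv2.INTER_CUBIC))
E
```

```text
(no output)
```

View pics/sc.png

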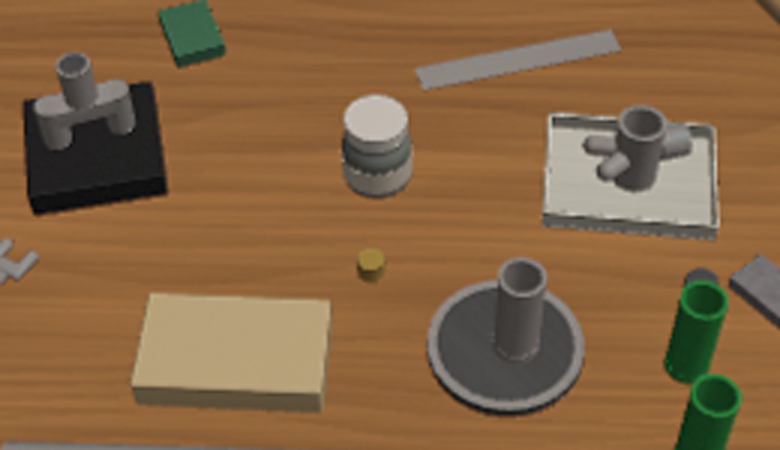

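View pics/sd.png

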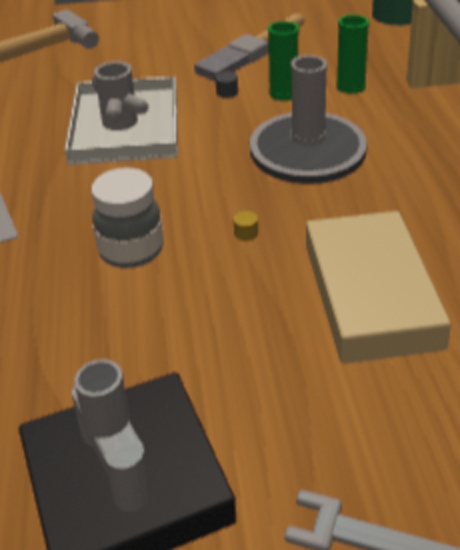

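Run:
```python
from h import *
sc=cal("scene"); sd=cal("side")
S=lambda *p: np.array(p)/3+[190,120]-0.33
D=lambda *p: np.array(p)/2+[190,120]-0.25
def quad(n,P):
    e=np.roll(P,-1,0)-P; print(n,"c",P.mean(0),"sides",np.linalg.norm(e,axis=1)*1e3,"ang",np.degrees(np.arctan2(e[:,1],e[:,0])))
quad("plate",cast(sc,S((25,101),(151,85),(165,180),(33,198)),.03))
quad("plateD",cast(sd,D((20,428),(177,374),(234,500),(52,560)),.03))
quad("brick",cast(sc,S((150,294),(330,300),(325,395),(135,390)),.032))
quad("brickD",cast(sd,D((307,221),(399,212),(447,322),(343,336)),.032))
quad("tray",cast(sc,S((550,114),(717,123),(717,228),(546,222)),.02))
quad("trayD",cast(sd,D((82,78),(177,77),(177,150),(66,153)),.02))
for n,c,f,p in(("tt",sc,S,(506,342.5)),("ttD",sd,D,(308,143))): print(n,cast(c,f(p),.024))
for n,z,a,b in(("fork",.115,(74,67),(99,378)),("head",.114,(521,277),(309,65)),("shell",.071,(641,123),(113,76)),("jar",.075,(376,119),(122,186))):
    print(n,cast(sc,S(a),z),cast(sd,D(b),z))
# turntable ellipse extents
print(cast(sc,S((429,342),(584,342),(506,281),(506,404)),.024))
# fork bridge ends z .075 top of bridge; shell socket ends z~.037
print("bridge",cast(sc,S((44,107),(124,92)),.075))
print("sockets",cast(sc,S((684,137),(592,145),(606,170),(641,148)),.037))
```

```text
plate c [ 0.4538 -0.2536  0.03  ] sides [115.59   119.6378 114.2074 120.128 ] ang [ 101.8678   14.3956  -77.9206 -164.9541]
plateD c [ 0.4485 -0.2598  0.03  ] sides [116.5012 115.3052 116.2069 106.73  ] ang [  14.0655  -76.2975 -170.1653  104.0013]
brick c [ 0.6711 -0.1018  0.032 ] sides [147.4387  90.4818 147.5564  92.1782] ang [  89.4132    1.4668  -89.9262 -178.6381]
brickD c [ 0.6666 -0.1078  0.032 ] sides [ 86.8509 143.3183  84.3963 145.8477] ang [ -2.3595 -92.0155 179.3335  88.9574]
tray c [0.4676 0.2273 0.02  ] sides [151.2571 123.983  145.4389 128.2707] ang [ 87.3216  -6.0715 -90.9066 176.6737]
trayD c [0.4666 0.2175 0.02  ] sides [117.0979 162.4077 118.3998 166.1834] ang [-10.6097 -94.834  171.2837  84.6058]
tt [[0.6579 0.1135 0.024 ]]
ttD [[0.6563 0.1061 0.024 ]]
fork [[ 0.4482 -0.2562  0.115 ]] [[ 0.4445 -0.2619  0.115 ]]
head [[0.6601 0.1201 0.114 ]] [[0.6579 0.1126 0.114 ]]
shell [[0.4586 0.2293 0.071 ]] [[0.4582 0.2112 0.071 ]]
jar [[0.464  0.0015 0.075 ]] [[ 0.4619 -0.0052  0.075 ]]
[[0.6594 0.0521 0.024 ]
 [0.6555 0.1757 0.024 ]
 [0.5966 0.1142 0.024 ]
 [0.7153 0.1128 0.024 ]]
bridge [[ 0.4578 -0.2884  0.075 ]
 [ 0.4377 -0.2214  0.075 ]]
sockets [[0.4423 0.2725 0.037 ]
 [0.4542 0.1909 0.037 ]
 [0.4833 0.2015 0.037 ]
 [0.4565 0.2337 0.037 ]]
```

```bash
python3 -m pendant '0 0 0 0 -0.149 0 1;0 0 0 0 -0.149 0 1;0 0 0 0 -0.149 0 1;0 0 0 0 -0.149 0 1;0 0 0 0 -0.149 0 1;0 0 0 0 -0.149 0 1;0 0 0 0 -0.149 0 1;0 0 0 0 -0.149 0 1;0 0 0 0 -0.149 0 1;0 0 0 0 -0.149 0 1;0 0 0 0 0 0 1' 40
cat >> h.py <<'E'
def go(x,y,z=None):
    s=readout.state(); p=np.array(s["ee_pos"]); T=np.array(s["tool_rot"])
    d=np.array([x,y,p[2] if z is None else z])-p
    print("t",round(s["time"],2),"tcp",p,"jaw",np.degrees(np.arctan2(T[1,2],T[0,2])),"tilt",T[:2,1],"tool shift",T.T@d)
E
python3 -c "
from h import *
go(.659,.116)"
```

```text
time: 1.25
ee_pos: [0.2383, -0.6046, 0.4043]
tool_rot: [[0.292, -0.0, 0.956], [-0.956, 0.001, 0.292], [-0.001, -1.0, 0.0]]
force: [-0.6, -0.1, -0.2]
gripper_width: 0.0856
t 1.25 tcp [ 0.2383 -0.6046  0.4043] jaw 16.962742023457494 tilt [-0.      0.0008] tool shift [-0.5665  0.0006  0.6127]
```

```bash
python3 -m pendant '-0.0283 0 0.0306 0 0 0 1;-0.0283 0 0.0306 0 0 0 1;-0.0283 0 0.0306 0 0 0 1;-0.0283 0 0.0306 0 0 0 1;-0.0283 0 0.0306 0 0 0 1;-0.0283 0 0.0306 0 0 0 1;-0.0283 0 0.0306 0 0 0 1;-0.0283 0 0.0306 0 0 0 1;-0.0283 0 0.0306 0 0 0 1;-0.0283 0 0.0306 0 0 0 1' >/dev/null
python3 -m pendant '-0.0283 0 0.0306 0 0 0 1;-0.0283 0 0.0306 0 0 0 1;-0.0283 0 0.0306 0 0 0 1;-0.0283 0 0.0306 0 0 0 1;-0.0283 0 0.0306 0 0 0 1;-0.0283 0 0.0306 0 0 0 1;-0.0283 0 0.0306 0 0 0 1;-0.0283 0 0.0306 0 0 0 1;-0.0283 0 0.0306 0 0 0 1;-0.0283 0 0.0306 0 0 0 1;0 0 0 0 0 0 1;0 0 0 0 0 0 1' >/dev/null
python3 - <<'E'
from h import *
go(.659,.116)
c=cal("wrist"); im=viewer.capture("wrist"); np.savez('w1.npz',*c); cv2.imwrite('pics/w1.png',im[:,:,::-1])
print(proj(c,[[.659,.116,.114],[.659,.116,.024],[.657,.11,.024]]))
E
```

```text
t 3.45 tcp [0.6595 0.116  0.404 ] jaw 16.83118256384688 tilt [-0.001 -0.   ] tool shift [-0.0001  0.     -0.0005]
[[319.8673 196.183 ]
 [319.7479 174.8105]
 [316.2013 179.7564]]
```

View pics/w1.png

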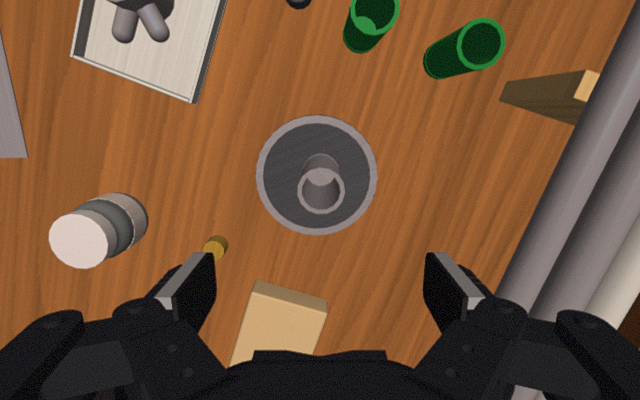

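Run:
```python
from h import *
c=list(np.load('w1.npz').values())
im=cv2.imread('pics/w1.png'); 
print("head",cast(c,(321,191),.114),"tt",cast(c,(317,175),.024))
r=cast(c,[(298,191),(344,191),(321,169),(321,213)],.114); print(r)
r=cast(c,[(257,175),(377,175),(317,115),(317,235)],.024); print(r)
go(*cast(c,(321,191),.114)[0,:2],z=.024+.06+.155)
```

```text
head [[0.6586 0.1202 0.114 ]] tt [[0.6564 0.115  0.024 ]]
[[0.6417 0.1151 0.114 ]
 [0.6756 0.1253 0.114 ]
 [0.6537 0.1366 0.114 ]
 [0.6638 0.1032 0.114 ]]
[[0.5974 0.0972 0.024 ]
 [0.7153 0.1328 0.024 ]
 [0.6392 0.1722 0.024 ]
 [0.6752 0.0524 0.024 ]]
t 3.5 tcp [0.6594 0.1144 0.4042] jaw 16.75369313731985 tilt [-0.0009 -0.0011] tool shift [-0.0059  0.1652  0.0011]
```

```bash
python3 -m pendant '-0.004 0.015 0 0 0 0 1;0 0.03 0 0 0 0 1;0 0.03 0 0 0 0 1;0 0.03 0 0 0 0 1;0 0.025 0 0 0 0 1;0 0.02 0 0 0 0 1;0 0.015 0 0 0 0 1;0 0 0 0 0 0 1;0 0 0 0 0 0 1' |tail -3
python3 -m pendant '0 0 0 0 0 0 -0.3;0 0 0 0 0 0 -0.8;0 0 0 0 0 0 -1;0 0 0 0 0 0 -1;0 0 0 0 0 0 -1;0 0 0 0 0 0 -1;0 0 0 0 0 0 -1;0 0 0 0 0 0 -1' 40
python3 -c "
from h import *
go(.670,-.104,.37)"
```

```text
tool_rot: [[0.29, 0.0, 0.957], [-0.957, -0.0, 0.29], [0.0, -1.0, 0.0]]
force: [-0.4, -0.0, 0.2]
gripper_width: 0.0854
time: 5.2
ee_pos: [0.6587, 0.1188, 0.2404]
tool_rot: [[0.291, 0.001, 0.957], [-0.957, 0.0, 0.291], [0.0, -1.0, 0.001]]
force: [-1.0, -1.4, 6.8]
gripper_width: 0.0347
t 5.2 tcp [0.6587 0.1188 0.2404] jaw 16.901371259628032 tilt [0.0009 0.0001] tool shift [ 0.2165 -0.1296 -0.0538]
```

```bash
python3 -m pendant '0 -0.01 0 0 0 0 -1;0 -0.02 0 0 0 0 -1;0 -0.03 0 0 0 0 -1;0 -0.02 0 0 0 0 -1;0.01 0 -0.0025 0 0 0 -1;0.02 0 -0.005 0 0 0 -1;0.03 0 -0.0075 0 0 0 -1;0.03 0 -0.0075 0 0 0 -1;0.03 0 -0.0075 0 0 0 -1;0.03 0 -0.0075 0 0 0 -1;0.03 0 -0.0075 0 0 0 -1;0.02 0 -0.005 0 0 0 -1' |tail -2
python3 -m pendant '0.011 0 -0.0028 0 0 0 -1;0.005 0 -0.0005 0 0 0 -1;0 0 0 0 0 0 -1;0 0.01 0 0 0 0 -1;0 0.02 0 0 0 0 -1;0 0.02 0 0 0 0 -1;0 0.01 0 0 0 0 -1;0 0.006 0 0 0 0 -1;0 0 0 0 0 0 -1;0 0 0 0 0 0 -1'
python3 - <<'E'
from h import *
go(.670,-.103,.248)
for n in("scene","side"): cv2.imwrite(f'pics/{n}2.png',viewer.capture(n)[:,:,::-1])
a=cv2.imread('pics/scene2.png')[130:270,190:370];b=cv2.imread('pics/side2.png')[120:320,300:440]
a=cv2.resize(a,None,fx=2.5,fy=2.5,interpolation=2);b=cv2.resize(b,(245,350),interpolation=2);cv2.imwrite('pics/c2.png',np.hstack([a,b]))
E
```

```text
force: [-0.0, 0.1, -1.0]
gripper_width: 0.0347
time: 7.4
ee_pos: [0.6706, -0.1032, 0.2544]
tool_rot: [[0.291, 0.001, 0.957], [-0.957, 0.0, 0.291], [0.0, -1.0, 0.001]]
force: [-0.5, -0.3, -1.0]
gripper_width: 0.0348
t 7.4 tcp [ 0.6706 -0.1032  0.2544] jaw 16.922498430895246 tilt [0.0011 0.0001] tool shift [-0.0003  0.0064 -0.0005]
```

View pics/c2.png

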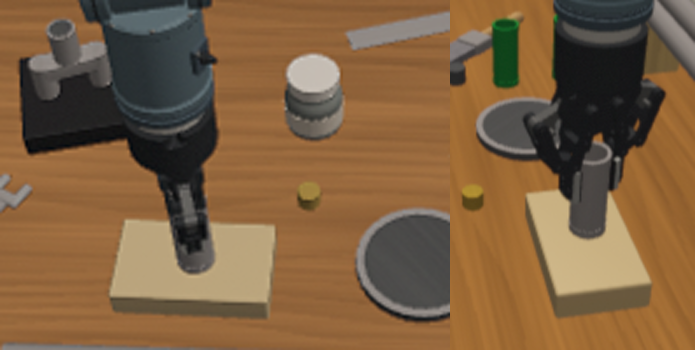

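```bash
python3 -m pendant '0 0.003 0 0 0 0 -1;0 0.002 0 0 0 0 -1;0 0.001 0 0 0 0 -1;0 0.001 0 0 0 0 -1;0 0 0 0 0 0 -1'
python3 -m pendant '0 0 0 0 0 0 -0.6;0 0 0 0 0 0 -0.2;0 0 0 0 0 0 0.3;0 0 0 0 0 0 1;0 0 0 0 0 0 1;0 0 0 0 0 0 1;0 -0.02 0 0 0 0 1;0 -0.04 0 0 0 0 1;0 -0.04 0 0 0 0 1;0 -0.03 0 0 0 0 1;0 0 0 0 0 0 1'
python3 -c "
from h import *
cv2.imwrite('pics/w3.png',viewer.capture('wrist')[:,:,::-1]);c=cal('wrist');print(proj(c,[[.6705,-.103,.122],[.6705,-.103,.032]]))
go(.4585,.229,.40)"
```

```text
time: 8.0
ee_pos: [0.6704, -0.1035, 0.2483]
tool_rot: [[0.291, 0.0, 0.957], [-0.957, -0.001, 0.291], [0.001, -1.0, 0.0]]
force: [-3.8, -1.1, 10.4]
gripper_width: 0.0349
time: 9.1
ee_pos: [0.6717, -0.1032, 0.382]
tool_rot: [[0.291, 0.009, 0.957], [-0.957, -0.001, 0.291], [0.003, -1.0, 0.008]]
force: [0.5, -0.5, 0.1]
gripper_width: 0.0857
[[318.2284 206.6468]
 [318.0404 180.1336]]
t 9.15 tcp [ 0.6709 -0.1034  0.3792] jaw 16.895051851218025 tilt [ 0.0046 -0.0006] tool shift [-0.3797 -0.022  -0.1066]
```

View pics/w3.png

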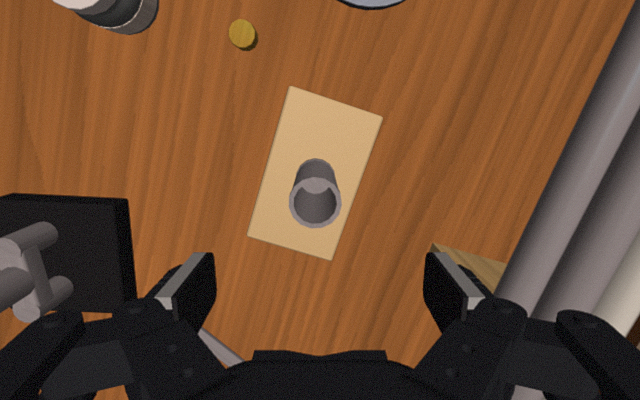

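```bash
python3 -m pendant '-0.017 -0.011 -0.006 0 0 0 1;-0.033 -0.011 -0.0095 0 0 0 1;-0.035 0 -0.0095 0 0 0 1;-0.035 0 -0.0095 0 0 0 1;-0.035 0 -0.0095 0 0 0 1;-0.035 0 -0.0095 0 0 0 1;-0.035 0 -0.0095 0 0 0 1;-0.035 0 -0.0095 0 0 0 1;-0.035 0 -0.0095 0 0 0 1;-0.035 0 -0.0095 0 0 0 1;-0.033 0 -0.0095 0 0 0 1;-0.017 0 -0.006 0 0 0 1' >/dev/null
python3 -m pendant '0 0 0 0 0 0 1;0 0 0 0 0 0 1;0 0 0 0 0 0 1' >/dev/null
python3 - <<'E'
from h import *
go(.4585,.229,.4)
c=cal("wrist"); im=viewer.capture("wrist"); np.savez('w4.npz',*c); cv2.imwrite('pics/w4.png',im[:,:,::-1])
print(proj(c,[[.4585,.229,.071],[.467,.226,.003]]))
E
```

```text
t 10.65 tcp [0.4581 0.2276 0.398 ] jaw 16.78068577070691 tilt [-0.0007 -0.001 ] tool shift [-0.0012 -0.002   0.0008]
[[321.2688 184.298 ]
 [327.7252 175.7383]]
```

View pics/w4.png

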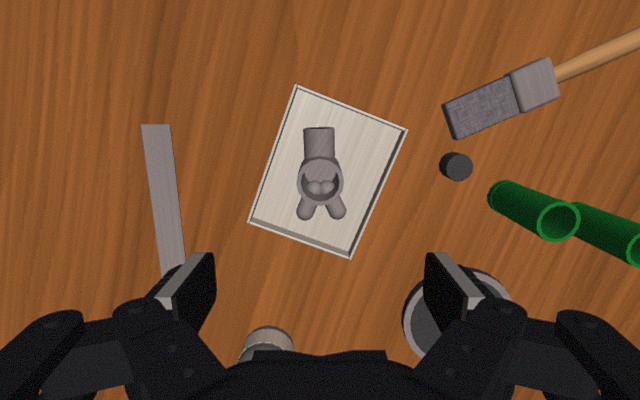

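Run:
```python
from h import *
c=list(np.load('w4.npz').values())
P=cast(c,[(296,85),(407,130),(351,258),(248,222)],.02); print("tray",P.mean(0),np.linalg.norm(np.roll(P,-1,0)-P,axis=1))
e=P[1]-P[0];f=P[2]-P[1];print(np.degrees([np.arctan2(e[1],e[0]),np.arctan2(f[1],f[0])]))
print("shell",cast(c,(320,181),.071),cast(c,[(298,181),(343,181),(320,159),(320,203)],.071))
p=cast(c,[(319,131),(304.5,213),(338.5,213)],.040);print(p)
go(*cast(c,(320,181),.071)[0,:2],z=.055+.003+.155)
```

```text
tray [0.4635 0.2266 0.02  ] [0.1166 0.1462 0.1174 0.1476]
[ -4.4418 -94.0776]
shell [[0.4566 0.2315 0.071 ]] [[0.4382 0.226  0.071 ]
 [0.4758 0.2373 0.071 ]
 [0.451  0.25   0.071 ]
 [0.4623 0.2124 0.071 ]]
[[0.4439 0.2705 0.04  ]
 [0.4531 0.1901 0.04  ]
 [0.4853 0.1998 0.04  ]]
t 10.7 tcp [0.4581 0.2276 0.3982] jaw 16.76941999103432 tilt [-0.0006 -0.0008] tool shift [-0.0042  0.1852 -0.0002]
```

```bash
python3 -m pendant '-0.0035 0.015 0 0 0 0 1;0 0.03 0 0 0 0 1;0 0.03 0 0 0 0 1;0 0.03 0 0 0 0 1;0 0.03 0 0 0 0 1;0 0.025 0 0 0 0 1;0 0.015 0 0 0 0 1;0 0.01 0 0 0 0 1;0 0 0 0 0 0 1;0 0 0 0 0 0 1' |tail -3
python3 -m pendant '0 0 0 0 0 0 -0.3;0 0 0 0 0 0 -0.8;0 0 0 0 0 0 -1;0 0 0 0 0 0 -1;0 0 0 0 0 0 -1;0 0 0 0 0 0 -1;0 0 0 0 0 0 -1;0 0 0 0 0 0 -1' 40
python3 -m pendant '0 -0.01 0 0 0 0 -1;0 -0.02 0 0 0 0 -1;0 -0.03 0 0 0 0 -1;0 -0.04 0 0 0 0 -1;0 -0.02 0 0 0 0 -1;0 -0.01 0 0 0 0 -1;0 0 0 0 0 0 -1;0 0 0 0 0 0 -1'
python3 -c "
from h import *
go(.657,.1145)"
```

```text
tool_rot: [[0.291, 0.001, 0.957], [-0.957, 0.001, 0.291], [-0.0, -1.0, 0.001]]
force: [-0.0, 0.2, 0.6]
gripper_width: 0.0856
time: 12.5
ee_pos: [0.4565, 0.2325, 0.2144]
tool_rot: [[0.291, 0.001, 0.957], [-0.957, 0.0, 0.291], [0.0, -1.0, 0.001]]
force: [-1.0, -1.1, 6.2]
gripper_width: 0.0409
time: 13.3
ee_pos: [0.4559, 0.2319, 0.3428]
tool_rot: [[0.291, -0.001, 0.957], [-0.957, -0.001, 0.291], [0.001, -1.0, -0.002]]
force: [0.1, -1.3, -2.9]
gripper_width: 0.0412
t 13.3 tcp [0.4559 0.2319 0.3428] jaw 16.896487194197665 tilt [-0.0014 -0.001 ] tool shift [ 0.1708 -0.0002  0.1583]
```

```bash
python3 -m pendant '0.008 0 0.0075 0 0 0 -1;0.018 0 0.017 0 0 0 -1;0.026 0 0.024 0 0 0 -1;0.026 0 0.024 0 0 0 -1;0.026 0 0.024 0 0 0 -1;0.026 0 0.024 0 0 0 -1;0.021 0 0.02 0 0 0 -1;0.013 0 0.012 0 0 0 -1;0.006 0 0.006 0 0 0 -1;0 0 0 0 0 0 -1;0 0 0 0 0 0 -1' |head -2
python3 -m pendant '0 0.01 0 0 0 0 -1;0 0.025 0 0 0 0 -1;0 0.03 0 0 0 0 -1;0 0.02 0 0 0 0 -1;0 0.01 0 0 0 0 -1;0 0.005 0 0 0 0 -1;0 0 0 0 0 0 -1;0 0 0 0 0 0 -1'
python3 - <<'E'
from h import *
go(.657,.1145,.2354)
E
```

```text
time: 14.4
ee_pos: [0.6566, 0.1165, 0.3429]
time: 15.2
ee_pos: [0.6578, 0.1161, 0.2448]
tool_rot: [[0.291, 0.002, 0.957], [-0.957, 0.001, 0.291], [-0.0, -1.0, 0.002]]
force: [0.3, 0.5, -2.4]
gripper_width: 0.041
t 15.2 tcp [0.6578 0.1161 0.2448] jaw 16.915248393038368 tilt [0.0017 0.0005] tool shift [ 0.0013  0.0094 -0.0012]
```

```bash
python3 -m pendant '0 0.004 -0.0007 0 0 0 -1;0 0.003 0 0 0 0 -1;0 0.0015 0 0 0 0 -1;0 0.001 0 0 0 0 -1;0 0 0 0 0 0 -1'
python3 -m pendant '0 0 0 0 0 0 -0.6;0 0 0 0 0 0 -0.2;0 0 0 0 0 0 0.3;0 0 0 0 0 0 1;0 0 0 0 0 0 1;0 0 0 0 0 0 1;0 -0.02 0 0 0 0 1;0 -0.04 0 0 0 0 1;0 -0.04 0 0 0 0 1;0 -0.03 0 0 0 0 1;0 -0.02 0 0 0 0 1;0 0 0 0 0 0 1'
python3 -m pendant '0 0 0 0 0 0 1;0 0 0 0 0 0 1'|head -1
python3 - <<'E'
from h import *
go(.450,-.256,.4)
c=cal("wrist"); im=viewer.capture("wrist"); np.savez('w5.npz',*c); cv2.imwrite('pics/w5.png',im[:,:,::-1])
print(proj(c,[[.657,.1145,.092],[.657,.1145,.024]]))
E
```

```text
time: 15.7
ee_pos: [0.6567, 0.1156, 0.2355]
tool_rot: [[0.291, -0.0, 0.957], [-0.957, -0.001, 0.291], [0.001, -1.0, -0.0]]
force: [-5.0, -1.8, 9.3]
gripper_width: 0.0409
time: 16.9
ee_pos: [0.6576, 0.1161, 0.3877]
tool_rot: [[0.291, 0.006, 0.957], [-0.957, 0.001, 0.291], [0.0, -1.0, 0.006]]
force: [0.7, 1.0, 0.7]
gripper_width: 0.0853
time: 17.1
t 17.1 tcp [0.6563 0.1153 0.3824] jaw 16.90707578330037 tilt [-0.0025 -0.0007] tool shift [ 0.2952 -0.0168 -0.3054]
[[321.6795 197.328 ]
 [321.3447 179.9434]]
```

View pics/w5.png

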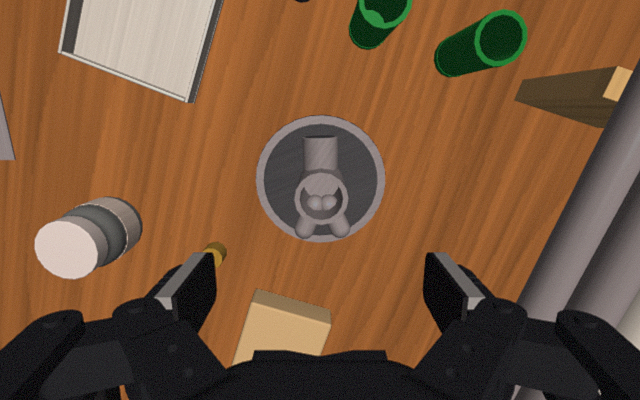

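```bash
python3 -m pendant '0.012 -0.01 -0.013 0 0 0 1;0.027 -0.007 -0.028 0 0 0 1;0.027 0 -0.028 0 0 0 1;0.027 0 -0.028 0 0 0 1;0.027 0 -0.028 0 0 0 1;0.027 0 -0.028 0 0 0 1;0.027 0 -0.028 0 0 0 1;0.027 0 -0.028 0 0 0 1;0.027 0 -0.028 0 0 0 1;0.027 0 -0.028 0 0 0 1;0.025 0 -0.026 0 0 0 1;0.015 0 -0.015 0 0 0 1' |head -1
python3 -m pendant '0 0 0 0 0 0 1;0 0 0 0 0 0 1;0 0 0 0 0 0 1' >/dev/null
python3 - <<'E'
from h import *
go(.450,-.256,.4)
c=cal("wrist"); im=viewer.capture("wrist"); np.savez('w6.npz',*c); cv2.imwrite('pics/w6.png',im[:,:,::-1])
print(proj(c,[[.448,-.257,.115],[.4535,-.254,.03]]))
E
```

```text
time: 18.35
t 18.65 tcp [ 0.4503 -0.2543  0.4008] jaw 17.021874701078954 tilt [-0.0001  0.0011] tool shift [ 0.0015  0.0008 -0.0008]
[[316.1184 200.334 ]
 [322.9216 177.505 ]]
```

View pics/w6.png

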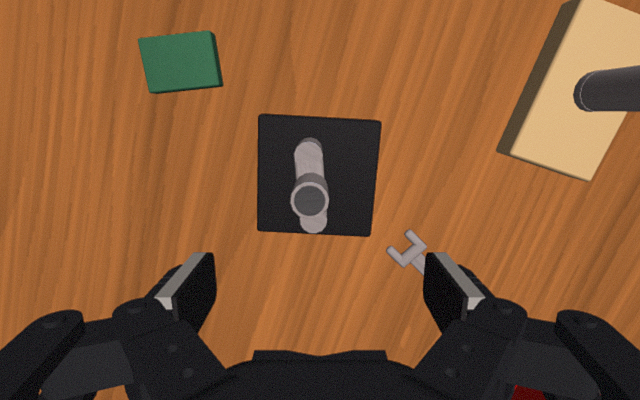

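Run:
```python
from h import *
c=list(np.load('w6.npz').values())
P=cast(c,[(259,114),(381,122),(370,236),(258,230)],.03); print("plate",P.mean(0),np.linalg.norm(np.roll(P,-1,0)-P,axis=1)); e=np.roll(P,-1,0)-P;print(np.degrees(np.arctan2(e[:,1],e[:,0])))
print("fork",cast(c,(310,200),.115),cast(c,[(291,200),(329,200)],.115))
b=cast(c,[(309,142),(313,230)],.075);print(b,np.degrees(np.arctan2(*(b[0]-b[1])[1::-1])),np.linalg.norm(b[0]-b[1]))
go(*cast(c,(310,200),.115)[0,:2],z=.03+.067+.155)
im=cv2.imread('pics/w6.png'); cv2.imwrite('pics/c6.png',cv2.resize(im[90:260,220:420],None,fx=3.5,fy=3.5,interpolation=2))
```

```text
plate [ 0.448  -0.2562  0.03  ] [0.1171 0.1166 0.1171 0.1174]
[  13.3464  -76.0538 -166.2743  103.9391]
fork [[ 0.4435 -0.2581  0.115 ]] [[ 0.4296 -0.2624  0.115 ]
 [ 0.4573 -0.2539  0.115 ]]
[[ 0.4302 -0.2201  0.075 ]
 [ 0.4561 -0.2945  0.075 ]] 109.19171770455573 0.07881297382223763
t 18.7 tcp [ 0.4504 -0.2543  0.401 ] jaw 17.043543785515183 tilt [0.0001 0.0009] tool shift [ 0.0018  0.149  -0.0078]
```

View pics/c6.png

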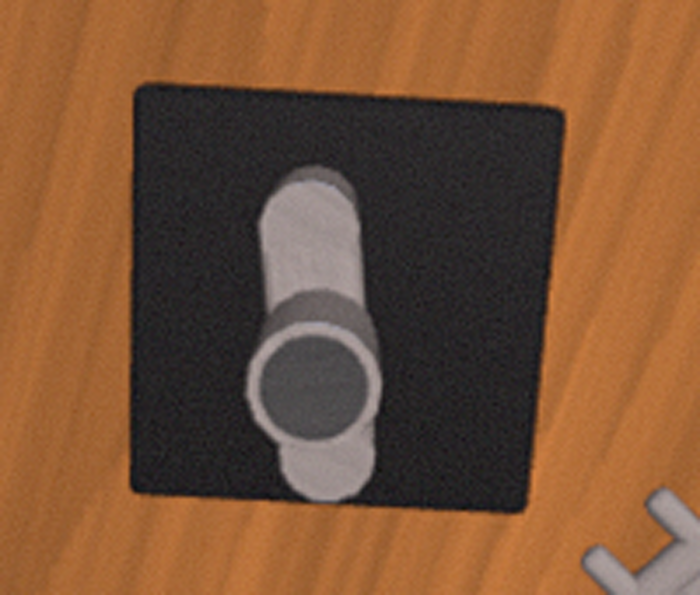

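```bash
python3 -m pendant '0.0017 0.015 -0.0066 0 0 0 1;0 0.03 0 0 0 0 1;0 0.03 0 0 0 0 1;0 0.03 0 0 0 0 1;0 0.02 0 0 0 0 1;0 0.015 0 0 0 0 1;0 0.007 0 0 0 0 1;0 0 0 0 0 0 1;0 0 0 0 0 0 1' |head -2
python3 -m pendant '0 0 0 0 0 0 -0.3;0 0 0 0 0 0 -0.8;0 0 0 0 0 0 -1;0 0 0 0 0 0 -1;0 0 0 0 0 0 -1;0 0 0 0 0 0 -1;0 0 0 0 0 0 -1;0 0 0 0 0 0 -1;0 0 0 0 0 0 -1' 45
python3 -m pendant '0 -0.01 0 0 0 0 -1;0 -0.02 0 0 0 0 -1;0 -0.04 0 0 0 0 -1;0 -0.04 0 0 0 0 -1;0 -0.02 0 0 0 0 -1;0 -0.01 0 0 0 0 -1;0 0 0 0 0 0 -1;0 0 0 0 0 0 -1'
python3 -c "
from h import *
go(.465,.227)"
```

```text
time: 19.6
ee_pos: [0.4444, -0.2592, 0.2549]
time: 20.5
ee_pos: [0.444, -0.2593, 0.2546]
tool_rot: [[0.291, 0.0, 0.957], [-0.957, -0.001, 0.291], [0.001, -1.0, -0.0]]
force: [-1.1, 0.6, 6.1]
gripper_width: 0.0286
time: 21.3
ee_pos: [0.4433, -0.2591, 0.393]
tool_rot: [[0.291, -0.002, 0.957], [-0.957, 0.001, 0.291], [-0.001, -1.0, -0.002]]
force: [-1.1, 0.2, -3.9]
gripper_width: 0.0288
t 21.3 tcp [ 0.4433 -0.2591  0.393 ] jaw 16.896796242028948 tilt [-0.0019  0.001 ] tool shift [-0.4588  0.0004  0.1621]
```

```bash
python3 -m pendant '-0.017 0 0.006 0 0 0 -1;-0.027 0 0.0095 0 0 0 -1;-0.034 0 0.012 0 0 0 -1;-0.034 0 0.012 0 0 0 -1;-0.034 0 0.012 0 0 0 -1;-0.034 0 0.012 0 0 0 -1;-0.034 0 0.012 0 0 0 -1;-0.034 0 0.012 0 0 0 -1;-0.034 0 0.012 0 0 0 -1;-0.034 0 0.012 0 0 0 -1;-0.034 0 0.012 0 0 0 -1;-0.034 0 0.012 0 0 0 -1' |head -2
python3 -m pendant '-0.034 0 0.012 0 0 0 -1;-0.025 0 0.009 0 0 0 -1;-0.016 0 0.0055 0 0 0 -1;0 0 0 0 0 0 -1;0 0 0 0 0 0 -1;0 0 0 0 0 0 -1' |head -2
python3 - <<'E'
from h import *
go(.465,.227,.2276)
c=cal("wrist"); im=viewer.capture("wrist"); np.savez('w7.npz',*c); cv2.imwrite('pics/w7.png',im[:,:,::-1])
print(proj(c,[[.465,.227,.02]]))
E
```

```text
time: 22.5
ee_pos: [0.4612, 0.1487, 0.3926]
time: 23.1
ee_pos: [0.4654, 0.2257, 0.3932]
t 23.1 tcp [0.4654 0.2257 0.3932] jaw 16.82348604634282 tilt [-0.0017 -0.0016] tool shift [-0.0015  0.1656  0.0003]
[[320.5744 174.342 ]]
```

View pics/w7.png

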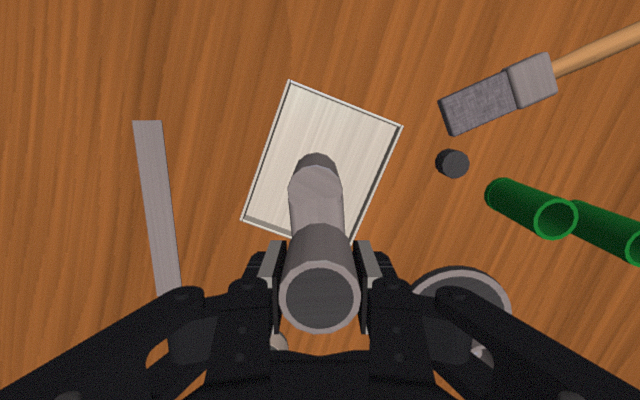

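Run:
```python
from h import *
c=list(np.load('w7.npz').values())
P=cast(c,[(289,80),(403,126),(241,220)],.02); print(P,(P[1]+P[2])/2,np.linalg.norm(P[1]-P[0]),np.linalg.norm(P[2]-P[0]))
im=cv2.imread('pics/w7.png')[60:260,200:440]; m=cv2.inRange(im,(120,130,130),(255,255,255)); 
k=max(cv2.findContours(m,0,2)[0],key=cv2.contourArea).reshape(-1,2)
print([tuple(k[i]+[200,60]) for i in(k.sum(1).argmin(),(k[:,0]-k[:,1]).argmax(),(k[:,0]-k[:,1]).argmin(),k[:,1].argmin(),k[:,0].argmax(),k[:,0].argmin())])
```

```text
[[0.4106 0.3044 0.02  ]
 [0.5277 0.2956 0.02  ]
 [0.3997 0.1569 0.02  ]] [0.4637 0.2262 0.02  ] 0.11744012261355853 0.14790935498815244
[(np.int64(288), np.int64(79)), (np.int64(403), np.int64(126)), (np.int64(240), np.int64(220)), (np.int64(288), np.int64(79)), (np.int64(403), np.int64(127)), (np.int64(240), np.int64(217))]
```

```bash
python3 -m pendant '0 0.015 -0.0012 0 0 0 -1;0 0.03 0 0 0 0 -1;0 0.035 0 0 0 0 -1;0 0.035 0 0 0 0 -1;0 0.02 0 0 0 0 -1;0 0.015 0 0 0 0 -1;0 0.008 0 0 0 0 -1;0 0 0 0 0 0 -1;0 0 0 0 0 0 -1'|head -2
python3 -m pendant '0 0.003 0 0 0 0 -1;0 0.002 0 0 0 0 -1;0 0.0015 0 0 0 0 -1;0 0.001 0 0 0 0 -1;0 0 0 0 0 0 -1'
```

```text
time: 24.05
ee_pos: [0.4648, 0.2269, 0.237]
time: 24.55
ee_pos: [0.4643, 0.2267, 0.2286]
tool_rot: [[0.291, -0.0, 0.957], [-0.957, -0.0, 0.291], [0.0, -1.0, -0.0]]
force: [-0.1, -0.4, -3.7]
gripper_width: 0.0285
```

Not yet in contact (force still the weight); about 1 mm to go.

```bash
python3 -m pendant '0 0.001 0 0 0 0 -1;0 0.001 0 0 0 0 -1;0 0 0 0 0 0 -1'
python3 -m pendant '0 0 0 0 0 0 -0.6;0 0 0 0 0 0 -0.2;0 0 0 0 0 0 0.3;0 0 0 0 0 0 1;0 0 0 0 0 0 1;0 0 0 0 0 0 1;0 -0.02 0 0 0 0 1;0 -0.04 0 0 0 0 1;0 -0.04 0 0 0 0 1;0 -0.04 0 0 0 0 1;0 -0.02 0 0 0 0 1;0 0 0 0 0 0 1' |head -2
python3 -m pendant '0 0 0 0 0 0 1;0 0 0 0 0 0 1'|head -1
python3 - <<'E'
from h import *
go(.6705,-.103,.4)
c=cal("wrist"); im=viewer.capture("wrist"); np.savez('w8.npz',*c); cv2.imwrite('pics/w8.png',im[:,:,::-1])
print(proj(c,[[.464,.2268,.088],[.464,.2268,.003]]))
E
```

```text
time: 24.85
ee_pos: [0.4644, 0.227, 0.2276]
tool_rot: [[0.291, 0.001, 0.957], [-0.957, -0.001, 0.291], [0.001, -1.0, 0.0]]
force: [-2.5, -2.3, 9.2]
gripper_width: 0.029
time: 26.05
ee_pos: [0.465, 0.2275, 0.3896]
time: 26.25
t 26.25 tcp [0.4639 0.2263 0.3853] jaw 16.909321159232796 tilt [-0.0022 -0.0011] tool shift [ 0.3752 -0.0148  0.1019]
[[321.2889 193.2616]
 [320.9658 173.809 ]]
```

View pics/w8.png

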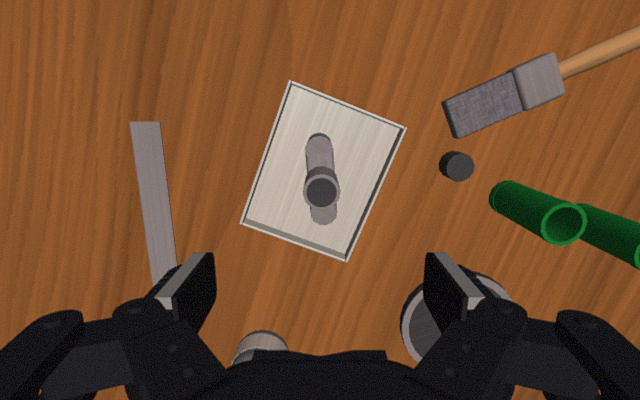

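Run:
```python
from h import *
c=list(np.load('w8.npz').values())
P=cast(c,[(290,81),(406,128),(347,261),(241,223)],.02); print(P.mean(0))
print("stub",cast(c,(321.5,189),.088)); 
b=cast(c,[(319.5,137),(323.5,222)],.048);print(b,b.mean(0))
```

```text
[0.4635 0.2265 0.02  ]
stub [[0.4631 0.2302 0.088 ]]
[[0.4507 0.2656 0.048 ]
 [0.477  0.1918 0.048 ]] [0.4639 0.2287 0.048 ]
```

```bash
python3 -m pendant '0.017 -0.008 0.005 0 0 0 1;0.033 -0.007 0.009 0 0 0 1;0.035 0 0.0095 0 0 0 1;0.035 0 0.0095 0 0 0 1;0.035 0 0.0095 0 0 0 1;0.035 0 0.0095 0 0 0 1;0.035 0 0.0095 0 0 0 1;0.035 0 0.0095 0 0 0 1;0.035 0 0.0095 0 0 0 1;0.035 0 0.0095 0 0 0 1;0.03 0 0.0077 0 0 0 1;0.015 0 0.004 0 0 0 1' |head -2
python3 -m pendant '0 0 0 0 0 0 1;0 0 0 0 0 0 1;0 0 0 0 0 0 1' >/dev/null
python3 - <<'E'
from h import *
im=viewer.capture("wrist"); c=cal("wrist"); cv2.imwrite('pics/w9.png',im[:,:,::-1])
c3=proj(c,[[.6705,-.103,.122]])
# head tube top ring: interior/rim vs cream brick: dark-ish non-cream blob near prediction
g=cv2.cvtColor(im,cv2.COLOR_RGB2HSV)[:,:,1]; m=cv2.inRange(g,0,60)[140:250,260:380]
k=max(cv2.findContours(m,0,2)[0],key=cv2.contourArea); x,y,w,h=cv2.boundingRect(k)
print(c3,(x+260,y+140,w,h)); ctr=(x+260+w/2-.5,y+140+h-1-w/2); print(ctr,cast(c,ctr,.122))
go(.6705,-.103,.2487)
E
```

```text
time: 27.5
ee_pos: [0.6712, -0.1057, 0.3996]
[[319.5319 203.3729]] (295, 161, 49, 65)
(319.0, 200.5) [[ 0.6695 -0.101   0.122 ]]
t 27.85 tcp [ 0.6701 -0.1003  0.4019] jaw 17.072087991562142 tilt [-0.0003  0.0008] tool shift [ 0.0029  0.1532 -0.0005]
```

```bash
python3 -m pendant '0.001 0.015 0 0 0 0 1;0 0.03 0 0 0 0 1;0 0.03 0 0 0 0 1;0 0.03 0 0 0 0 1;0 0.023 0 0 0 0 1;0 0.015 0 0 0 0 1;0 0.01 0 0 0 0 1;0 0 0 0 0 0 1;0 0 0 0 0 0 1' |head -2
python3 -m pendant '0 0 0 0 0 0 -0.3;0 0 0 0 0 0 -0.8;0 0 0 0 0 0 -1;0 0 0 0 0 0 -1;0 0 0 0 0 0 -1;0 0 0 0 0 0 -1;0 0 0 0 0 0 -1;0 0 0 0 0 0 -1' 40
python3 -m pendant '0 -0.01 0 0 0 0 -1;0 -0.02 0 0 0 0 -1;0 -0.04 0 0 0 0 -1;0 -0.04 0 0 0 0 -1;0 -0.02 0 0 0 0 -1;0 -0.01 0 0 0 0 -1;0 0 0 0 0 0 -1;0 0 0 0 0 0 -1'
python3 -c "
from h import *
go(.4485,-.2565)"
```

```text
time: 28.75
ee_pos: [0.6713, -0.1033, 0.2495]
time: 29.55
ee_pos: [0.6711, -0.1035, 0.2493]
tool_rot: [[0.291, 0.001, 0.957], [-0.957, -0.0, 0.291], [0.0, -1.0, 0.0]]
force: [-1.7, -1.0, 5.4]
gripper_width: 0.0354
time: 30.35
ee_pos: [0.6704, -0.1036, 0.3871]
tool_rot: [[0.291, -0.002, 0.957], [-0.957, 0.0, 0.291], [-0.001, -1.0, -0.002]]
force: [0.4, -0.4, -2.3]
gripper_width: 0.0353
t 30.35 tcp [ 0.6704 -0.1036  0.3871] jaw 16.908141840147113 tilt [-0.0024  0.    ] tool shift [ 0.0818  0.0005 -0.2568]
```

```bash
python3 -m pendant '0.005 0 -0.015 0 0 0 -1;0.008 0 -0.026 0 0 0 -1;0.011 0 -0.034 0 0 0 -1;0.011 0 -0.034 0 0 0 -1;0.011 0 -0.034 0 0 0 -1;0.011 0 -0.034 0 0 0 -1;0.011 0 -0.034 0 0 0 -1;0.009 0 -0.028 0 0 0 -1;0.005 0 -0.018 0 0 0 -1;0 0 0 0 0 0 -1;0 0 0 0 0 0 -1;0 0 0 0 0 0 -1' |head -2
python3 - <<'E'
from h import *
go(.4485,-.2565,.2473)
c=cal("wrist"); im=viewer.capture("wrist"); np.savez('w10.npz',*c); cv2.imwrite('pics/w10.png',im[:,:,::-1])
cv2.imwrite('pics/c10.png',cv2.resize(im[90:260,220:420,::-1],None,fx=3.5,fy=3.5,interpolation=2))
print(proj(c,[[.4485,-.2565,.03]]))
E
```

```text
time: 31.55
ee_pos: [0.4496, -0.2557, 0.3882]
t 31.55 tcp [ 0.4496 -0.2557  0.3882] jaw 16.994760699364033 tilt [0.     0.0012] tool shift [ 0.0006  0.1409 -0.0013]
[[318.4195 179.8096]]
```

View pics/c10.png

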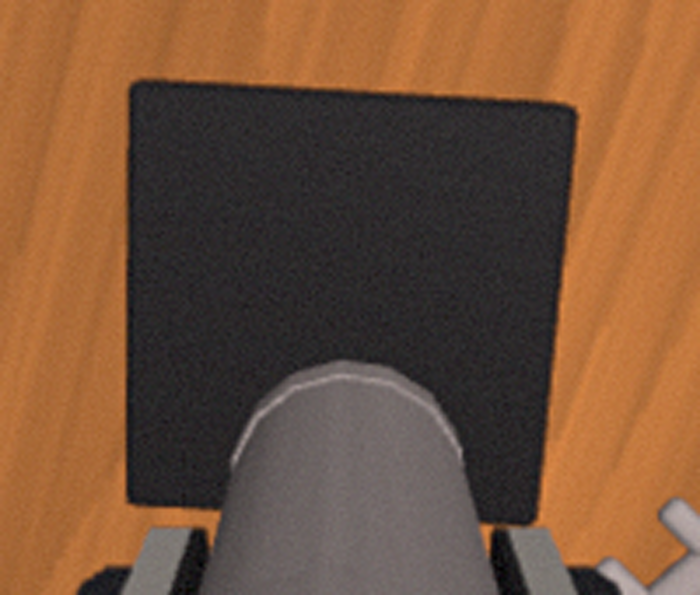

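Run:
```python
from h import *
c=list(np.load('w10.npz').values())
P=cast(c,np.array([(131,82),(577,105),(536,523),(128,502)])/3.5+[220,90],.03); print(P.mean(0),np.linalg.norm(np.roll(P,-1,0)-P,axis=1))
go(*P.mean(0)[:2])
```

```text
[ 0.448  -0.2561  0.03  ] [0.1176 0.1178 0.1177 0.1172]
t 31.6 tcp [ 0.4497 -0.2557  0.3884] jaw 17.013689860710585 tilt [0.0002 0.001 ] tool shift [-0.0001 -0.     -0.0018]
```

```bash
python3 -m pendant '0 0.015 -0.001 0 0 0 -1;0 0.03 0 0 0 0 -1;0 0.035 0 0 0 0 -1;0 0.025 0 0 0 0 -1;0 0.015 0 0 0 0 -1;0 0.012 0 0 0 0 -1;0 0 0 0 0 0 -1;0 0 0 0 0 0 -1'|head -2
python3 -m pendant '0 0.003 0 0 0 0 -1;0 0.002 0 0 0 0 -1;0 0.0015 0 0 0 0 -1;0 0.001 0 0 0 0 -1;0 0 0 0 0 0 -1;0 0 0 0 0 0 -1'
```

```text
time: 32.4
ee_pos: [0.4485, -0.2569, 0.2573]
time: 33.0
ee_pos: [0.4479, -0.257, 0.2492]
tool_rot: [[0.291, 0.0, 0.957], [-0.957, -0.0, 0.291], [0.0, -1.0, -0.0]]
force: [-1.0, 1.0, -0.9]
gripper_width: 0.0348
```

```bash
python3 -m pendant '0 0.001 0 0 0 0 -1;0 0.001 0 0 0 0 -1;0 0.0005 0 0 0 0 -1;0 0 0 0 0 0 -1'
```

```text
time: 33.4
ee_pos: [0.448, -0.2569, 0.2473]
tool_rot: [[0.291, -0.0, 0.957], [-0.957, -0.001, 0.291], [0.001, -1.0, -0.0]]
force: [-1.9, 1.0, 6.4]
gripper_width: 0.0347
```

Contact. Release, rise, move clear, and look.

```bash
python3 -m pendant '0 0 0 0 0 0 -0.6;0 0 0 0 0 0 -0.2;0 0 0 0 0 0 0.3;0 0 0 0 0 0 1;0 0 0 0 0 0 1;0 0 0 0 0 0 1;0 -0.02 0 0 0 0 1;0 -0.04 0 0 0 0 1;0 -0.04 0 0 0 0 1;0 -0.04 0 0 0 0 1;0 -0.02 0 0 0 0 1;0 0 0 0 0 0 1' |head -2
python3 -m pendant '0 0 0 0 0 0 1;0 0 0 0 0 0 1'|head -1
python3 - <<'E'
from h import *
c=cal("wrist"); im=viewer.capture("wrist"); np.savez('w11.npz',*c); cv2.imwrite('pics/w11.png',im[:,:,::-1])
print(proj(c,[[.448,-.257,.12],[.448,-.257,.03]]))
E
python3 -m pendant '0.015 -0.01 0 0 0 0 1;0.03 0 0 0 0 0 1;0.035 0 0 0 0 0 1;0.035 0 0 0 0 0 1;0.035 0 0 0 0 0 1;0.035 0 0 0 0 0 1;0.035 0 0 0 0 0 1;0.03 0 0 0 0 0 1;0.015 0 0 0 0 0 1;0 0 0 0 0 0 1;0 0 0 0 0 0 1' |head -2
python3 - <<'E'
from h import *
a=viewer.capture("scene")[120:270,190:450,::-1]; w=cv2.imread('pics/w11.png')[60:260,200:440]
cv2.imwrite('pics/fin.png',np.vstack([cv2.resize(a,(560,323),interpolation=2),cv2.resize(w,(560,270)[:1]+(270,),interpolation=2) if 0 else cv2.copyMakeBorder(cv2.resize(w,(324,270),interpolation=2),0,0,0,236,0)]))
E
```

```text
time: 34.6
ee_pos: [0.4489, -0.2572, 0.4097]
time: 34.8
[[321.523  198.8116]
 [321.059  176.6501]]
time: 35.95
ee_pos: [0.525, -0.5097, 0.4151]
```

View pics/fin.png

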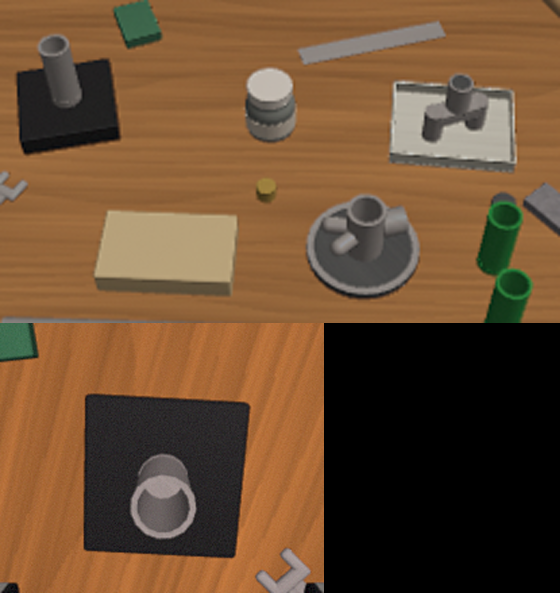

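```bash
python3 -c "
from cell import readout,arm
s=readout.state();print(s['time'],s['force']);print(arm.sign_off())"
```

```text
36.0 [-0.17241311  0.33023223 -0.15142776]
the job is handed in; nothing more can be done
None
```

The job is done and handed in at about 36 s of robot time, with each part standing upright and released on its own station. I parked the head tube on the firebrick, moved the bottom bracket shell to the turntable, moved the fork crown to the wash tray, and finally set the head tube on the surface plate.

**Last checks:**
- **Positions:** The final scene picture shows the three parts on their stations and the brick empty. The jar and the green tubes look unmoved, by eye only. From the wrist pictures the shell sits within about 1 mm of the middle. The fork crown and the head tube are each about 3 mm off.
- **Forces:** The highest force in the printed readings was about 11 N (set-downs), and the arm was clear of everything at hand-in.

**Where the measurements disagreed:** The cameras differed by 4 to 7 mm on some points, and by up to 18 mm on the shell. The plate's x came out at 0.448 m from the wrist camera and 0.454 m from the scene camera. I mostly went by the wrist camera from close above, checked against the scene camera.

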